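# Scan the stock label on a clamped carving

## Robot

A 7-joint arm with a two-finger parallel gripper is mounted at the origin on the work surface. World frame = base frame: x ahead of the robot, y to its left, z up, the work surface at z = 0. Lengths are in m, angles in rad, forces in N, time in s.
With the tool pointing down it reaches from about 0.4 to 0.875 m from the base axis. Payload 6.5 kg.
Tool frame: the origin (TCP) lies midway between the tips of the shut fingers; the grasp point (between the pads) lies 19 mm behind it; z points along the fingers, y is the line along which they close (so a half turn about z gives the same grasp; the last joint's range is limited). The gripper opens to 88 mm and grips with 3 to 60 N. Pads are 18 mm wide; open, the fingers measure 123 mm over their backs; the gripper's body (75 mm by 187 mm) begins 45 mm behind the grasp point.
Start: joints at [1.125, 0.536, -0.004, 1.538, 0.003, 1.067, -0.071], TCP at [0.241, -0.604, 0.212] pointing down, gripper open.
Joint ranges: [-2.7, 2.7], [-0.37, 2.16], [-1.27, 1.26], [0.24, 2.4], [-1.31, 4.45], [0.19, 1.91], [-2.76, 2.76]. Speed limits (rad/s): [2.39, 2.39, 3.14, 3.14, 3.14, 3.14, 3.14].

## Interface

Orientations are given as [roll, pitch, yaw] about the fixed x, y, z axes, in that order (R = Rz(yaw) Ry(pitch) Rx(roll)).
In Python, from workcell import ctrl gives the robot as it stands.
- The arm moves only by the tool move_arm, never from a script. Its argument "moves" is a list of rows, each a list of 2 entries, a list of its own where there are three numbers: the shift along the tool's x, y, z in cm, then the turn about the tool's z in degrees. A call has 1 to 5 rows; each row is the pose to reach, as a shift and turn from the pose commanded when the call began, along the tool's axes at that moment; what a row does not reach only later rows make up. A row lasts 1/12 s, in which the tool goes at most 41.7 mm and 7.16 degrees, less where a joint would pass 70% of its speed; a pose out of reach is approached as far as the arm can. A call with a gripper value outside its range is refused whole. "fingers" is the finger opening in cm, from 0 to 8.81, set as the call begins (left out, the last holds). The fingers move at their own pace and stop on an object; "squeeze" is the grip in N (left out, the last holds). Time passes only in rows, so rows that repeat a pose let the fingers close. It gives the time, the measured TCP pose, the force, the opening and the grip force at its end, in the units of the state.
- ctrl.get_obs(): the state, without advancing time (a new reading comes with each control period).
- ctrl.get_image(name): name is "side" or "top" or "wrist"; returns the picture (400x640x3 uint8, red, green, blue); there is no depth.
- ctrl.camera_model(name): a dict with "fovy" (degrees; the focal length in pixels is half the picture's height over the tangent of half this angle, whatever the lens; pixels are square), "cx", "cy" (the principal point, pixels), "xyz" and "attitude" of the camera in the world; the wrist camera has in their place "T_tool_cam" (4x4, takes a point from camera to tool coordinates, whose origin is the TCP and whose axes are the flange's). Camera axes: x right, y up, looking along -z (the intrinsics and any distortion apply to the point x, -y, -z); pixel columns grow to the right and rows downward; lengths in m; the calibration is good to about 2 mm. A picture is of the moment at which its call begins: read the wrist's pose just before it. camera_model takes no time and is no camera call.
- ctrl.close_job(): hands the job in; it is judged then, once.
Trained networks look in the newest picture that a camera, given by its name, has taken for a name from the list of things; names that differ only in an ending like _2 or _b are one class to them, and where a whole thing is asked for, a point or a joint stands for the part that bears it (a point fixed in the world has none). Each returns a list of dicts, best first, with "score" (0 to 1); they miss things now and then, are a little off and sometimes report something else, mostly with a low value. They report only what shows in the picture. A call takes as long as a camera call. They do not tell look-alikes from the thing itself.
- ctrl.find_in(query, camera): "position" ([row, column] in pixels, amid what is visible of it).
The state is a dict: "t": time; "joints": joint angles; "qvel": joint speeds; "tau": joint torques, N m; "ee_pos": TCP position; "tcp_rot": TCP orientation; "wrist_force": force on the tool from outside, world axes, zero at the start; "torque": the same for the moment, N m; "finger_gap": finger opening in m; "finger_force": force on a finger pad.
Only numpy, scipy, OpenCV 4.12 (cv2) and the standard library are available. Lean on these libraries where they do the work, as an engineer would, in place of code of your own. Each camera call takes 0.05 s, during which the arm holds its last target. There are 200 camera calls.

## Task

Slide the steel clamp jaw on the carving easel fully open to its stop, so that it uncovers the paper label on the carved panel. Then take the hand scanner by its handle and, without touching the panel or the clamp with it, hold its window squarely facing the label, about 5 cm in front of the label's middle, steady for at least one second. Finally stand the scanner gently back upright in the middle of its rubber mat, leaving the jaw open and the mallet, gouge and wax tin where they are.

Things in the scene. Friction and masses are not known exactly. Their poses are not given: they have to be found in the camera images.
- jaw (a joint): opening of the sliding clamp jaw in m: 0 = shut (covers the label), 0.11 = fully open at its stop. It slides level along the deck's +y (left seen from the robot), needs about 2 N plus 8 N per m/s, and stays where left. A flat steel plate 70 mm wide (along the slide), 130 mm long down the slope, its upper face 39 mm off the deck's face.
- jaw_handle (a point): grip point in the jaw's wooden handle, a world-vertical block at the jaw's upper end, 20 mm thick along the slide (deck y), 30 mm across; its top is 20 mm above this point, its foot 30 mm below, on the jaw's steel body, which slopes like the deck (upper edge about 9 mm higher than the foot). Moves with the jaw; axes as label.
- label (a point): middle of the flat paper label with black bars, on the carved panel's face: 40 mm along its y, 30 mm along its x. z: straight out of the face, 35 degrees from vertical towards the robot's side; x: up the slope; y: level, the jaw's slide. Relief around it stands up at most 7 mm. With the jaw fully open, the plate's edge is 75 mm and its handle 110 mm from here along +y.
- deck: sloping plywood deck of the fixed wooden easel, 300 mm along its y (level) by 230 mm along its x (up the slope), with the carved light-wood panel (250 x 165 x 20 mm) fixed on it. Origin: middle of its upper face, 125 mm above the bench; z: outward normal, 35 degrees from vertical. It carries the jaw; the easel's base is 310 x 220 mm.
- scanner: loose hand scanner, 0.2 to 0.4 kg, standing on its window. Square grey head 56 x 56 x 28 mm at the bottom, window in the middle of its underside; flat-sided black handle, 34 mm (its x) by 28 mm (its y), rising from the head to 135 mm. Origin: centre of the window at the underside; z points from the window up along the handle, so it looks along -z.
- mat: fixed square black rubber mat lying on the bench, 140 x 140 x 4 mm, on which the scanner stands at the start; origin: centre of its underside.
- mallet: bystander: wooden carver's mallet standing on its head with the handle up, head up to 84 mm in diameter and 135 mm tall, 250 mm tall overall; origin: centre of its underside.
- gouge: bystander: carving gouge lying on the bench, 255 mm long along its x, wooden handle to -x, 25 mm high; origin near its middle, on the bench.
- wax_tin: bystander: round closed metal tin, 72 mm in diameter, 50 mm tall; origin: centre of its underside.
There are look-alikes about, which are no part of the job. Of the things like the scanner, leave any that is red; of the rest the smaller one is meant. Of the things that look like the mat, take the one that is farthest to the robot's left at the start.

How it is judged:
On the way, in this order (a step that is already met when the one before it is completed fails the run):
1. the clamp jaw is slid open to its stop (over 100 of 110 mm) with the scanner still standing on its mat (value of joint jaw above 0.1 m and horizontal distance between scanner and mat below 0.06 m and height (world z) of scanner below 0.015 m), for 0.2 s.
2. jaw open, label's middle within 15 mm of the window's axis (x and y) and 30 to 80 mm ahead, within 0.2 rad of square, under 0.03 m/s and 0.2 rad/s, for 1 s (x of label in the frame of scanner between -0.015 and 0.015 m and y of label in the frame of scanner between -0.015 and 0.015 m and z of label in the frame of scanner between -0.08 and -0.03 m and angle between the z axis of scanner and the z axis of label, either way round below 0.2 rad and linear speed of scanner below 0.03 m/s and angular speed of scanner below 0.2 rad/s and value of joint jaw above 0.1 m), for 1 s.
At the end, for the whole second after the job is handed in: The jaw is open (over 100 of its 110 mm), and the scanner stands released, upright (within 0.08 rad) and at rest on its rubber mat, its window's centre within 35 mm of the mat's centre (value of joint jaw above 0.1 m and horizontal distance between scanner and mat below 0.035 m and z of scanner in the frame of mat between 0.001 and 0.008 m and angle between scanner's own z axis and vertical below 0.08 rad and linear speed of scanner below 0.02 m/s and angular speed of scanner below 0.1 rad/s); the robot touches nothing.
It fails at once if the scanner touches the panel, the easel's deck or the clamp (contact force between scanner and deck above 1 N).
It fails at once if the scanner is dropped or rammed onto the mat (over 60 N) (contact force between scanner and mat above 60 N).
It fails at once if the scanner falls free, let go more than 10 mm above its mat (contact force between scanner and anything else below 0.05 N and height (world z) of scanner above 0.014 m).
It fails at once if the mallet, gouge or wax tin is moved more than 30 mm (distance of any of mallet, gouge, wax_tin from where it was at the start of the episode above 0.03 m).
It also fails if it takes over 58 s, if anything falls off the work surface, if the arm or the gripper's body presses on something with over 40 N, if the wrist force passes 120 N, or if a joint passes its speed limit or range.

## Working session

There is one attempt and no reset: what is moved stays moved. The work goes in short steps, Python scripts to look and compute and a tool call to move; the robot and the scene stay as the last step left them, time stands still between calls to the robot, and variables do not carry over. Pictures are saved under pics/ and viewed, at most 10 in all, crops included, and the job is handed in when it is done.

Besides the shell and the picture viewer there is one more tool, called after "Request:" as name(argument=value, ...) on one line, values as JSON. move_arm: Moves the arm, as the interface text tells. Its arguments: {"type":"object","properties":{"moves":{"type":"array","items":{"type":"array"}},"fingers":{"type":"number"},"squeeze":{"type":"number"}},"required":["moves"]}

```bash
ls; mkdir -p pics; python3 - <<'E'
from workcell import ctrl
import cv2,numpy as np
for n in ("side","top"):
    im=ctrl.get_image(n); cv2.imwrite(f"pics/{n}0.png",im[:,:,::-1])
    m=ctrl.camera_model(n); print(n,m)
    for q in ("jaw_handle","label","scanner","mat","deck","mallet","gouge","wax_tin"):
        print(q,[(np.round(d["position"]).tolist(),round(d["score"],2)) for d in ctrl.find_in(q,n)])
print(ctrl.camera_model("wrist"));print(ctrl.get_obs())
E
```

```text
pics
side {'fovy': 56.786536968727106, 'cx': 320.2173249028983, 'cy': 198.22927678808614, 'xyz': array([0.34381136, 0.80600665, 0.97252376]), 'attitude': array([ 0.84318129,  0.02180376, -3.09607418])}
jaw_handle [([235.0, 270.0], 0.83)]
label [([259.0, 276.0], 0.56)]
scanner [([191.0, 297.0], 0.85), ([163.0, 320.0], 0.74), ([164.0, 286.0], 0.73)]
mat [([144.0, 344.0], 0.98), ([190.0, 379.0], 0.79), ([208.0, 304.0], 0.72)]
deck []
mallet [([327.0, 323.0], 0.84)]
gouge [([374.0, 264.0], 0.83)]
wax_tin [([191.0, 265.0], 0.68), ([374.0, 263.0], 0.19)]
top {'fovy': 51.613014048912106, 'cx': 321.5202250063444, 'cy': 195.63582150391062, 'xyz': array([ 0.16589925, -0.12937736,  1.78708141]), 'attitude': array([ 0.15630063,  0.01541521, -1.58709699])}
jaw_handle [([166.0, 275.0], 0.96)]
label [([174.0, 270.0], 0.61)]
scanner [([198.0, 396.0], 0.9), ([167.0, 397.0], 0.79), ([190.0, 359.0], 0.67)]
mat [([252.0, 379.0], 0.83), ([218.0, 445.0], 0.73), ([196.0, 359.0], 0.6)]
deck [([173.0, 268.0], 0.6)]
mallet [([210.0, 220.0], 0.86)]
gouge [([180.0, 206.0], 0.59)]
wax_tin [([152.0, 364.0], 0.6)]
[... 437 characters left out ...]

{'t': 0.9, 'joints': array([ 1.12478421,  0.53640019, -0.00437139,  1.53789753,  0.00262163,
        1.06730023, -0.07116798]), 'qvel': array([-0.00070202,  0.0008011 , -0.00146524,  0.00049556, -0.00025491,
       -0.00063304, -0.00034988]), 'tau': array([ 1.15932526e-04, -5.70897353e+01,  9.90091525e-01, -2.51925802e+01,
       -5.62274968e-02,  1.08519392e-02,  3.10816631e-05]), 'ee_pos': array([ 0.24095989, -0.60368183,  0.21161701]), 'tcp_rot': array([3.14158796e+00, 6.21397351e-05, 3.79866495e-01]), 'wrist_force': array([-3.34686338e-01, -6.71489368e-01, -2.40718958e-04]), 'torque': array([-0.03212763, -0.02338767, -0.02938062]), 'finger_force': 0.0, 'finger_gap': 0.08804427483716572}
```

View images.

View pics/side0.png

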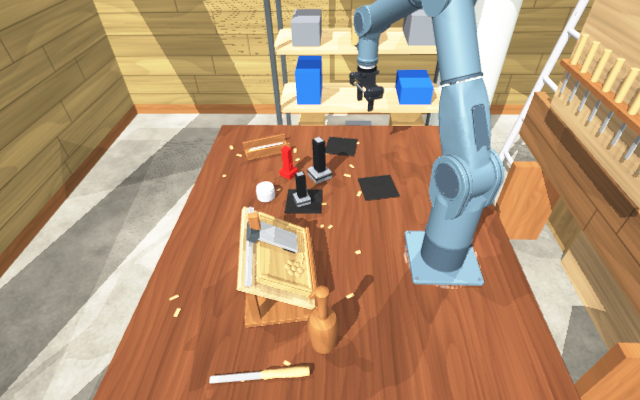

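View pics/top0.png

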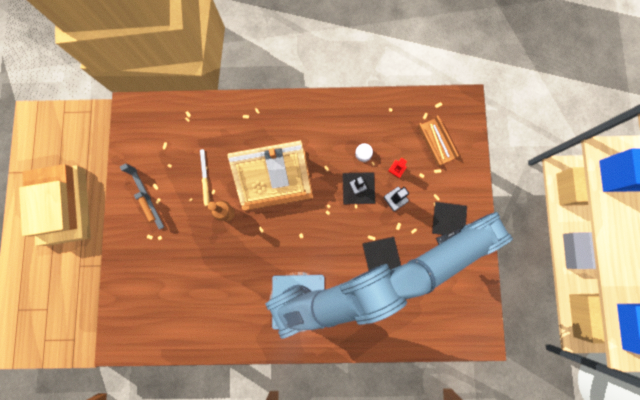

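```bash
cat > h.py <<'E'
import numpy as np,cv2
from scipy.spatial.transform import Rotation as R
from workcell import ctrl
def cam(n,T=None):
    m=ctrl.camera_model(n)
    f=200/np.tan(np.radians(m["fovy"])/2)
    if n=="wrist": Tc=T@m["T_tool_cam"]; Rc,p=Tc[:3,:3],Tc[:3,3]
    else: Rc,p=R.from_euler("xyz",m["attitude"]).as_matrix(),np.array(m["xyz"])
    return f,m["cx"],m["cy"],Rc,p
def tool(o=None):
    o=o or ctrl.get_obs(); T=np.eye(4); T[:3,:3]=R.from_euler("xyz",o["tcp_rot"]).as_matrix(); T[:3,3]=o["ee_pos"]; return T
def ray(c,rc):
    f,cx,cy,Rc,p=c; d=Rc@np.array([(rc[1]-cx)/f,-(rc[0]-cy)/f,-1]); return p,d/np.linalg.norm(d)
def atz(c,rc,z):
    p,d=ray(c,rc); return p+d*(z-p[2])/d[2]
def tri(*prs):
    A=0;b=0
    for c,rc in prs:
        p,d=ray(c,rc);M=np.eye(3)-np.outer(d,d);A=A+M;b=b+M@p
    x=np.linalg.solve(A,b)
    return x,max(np.linalg.norm((np.eye(3)-np.outer(d,d))@(x-p)) for p,d in [ray(c,rc) for c,rc in prs])
def proj(c,P):
    f,cx,cy,Rc,p=c; q=Rc.T@(np.asarray(P)-p); return np.array([cy-f*q[1]/-q[2],cx+f*q[0]/-q[2]])
E
python3 - <<'E'
from h import *
s,t=cam("side"),cam("top")
for n,a,b in [("handle",(235,270),(166,275)),("handle2",(222,253),(154,273)),("scanner",(191,297),(190,359)),("mallet",(327,323),(210,220))]: print(n,*tri((s,a),(t,b)))
for n,c,rc,z in [("mat_t",t,(188,359),.004),("mat_s",s,(201,304),.004),("tin",t,(152,364),.05),("tin",s,(191,265),.025),("gouge",t,(180,206),.01)]: print(n,atz(c,rc,z))
a=cv2.imread("pics/side0.png")[120:340,215:375]; b=cv2.imread("pics/top0.png")[125:235,185:425]
a=cv2.resize(a,None,fx=2.5,fy=2.5,interpolation=cv2.INTER_CUBIC);cv2.imwrite("pics/c1.png",a)
cv2.imwrite("pics/c2.png",cv2.resize(b,None,fx=3.3,fy=3.3,interpolation=cv2.INTER_CUBIC))
E
```

```text
handle [0.5430226  0.07549205 0.17372248] 0.0010184310645454315
handle2 [0.58192932 0.07676694 0.22742916] 0.0024481693860507743
scanner [ 0.48226715 -0.26741094  0.04707214] 0.020120790925179554
mallet [0.37984234 0.31475289 0.08929178] 0.0015867412528458571
mat_t [ 0.47804969 -0.27085329  0.004     ]
mat_s [ 0.47708454 -0.26201678  0.004     ]
tin [ 0.62731596 -0.2935517   0.05      ]
tin [ 0.6334259  -0.29445403  0.025     ]
gouge [0.52546224 0.40005831 0.01      ]
```

View pics/c1.png

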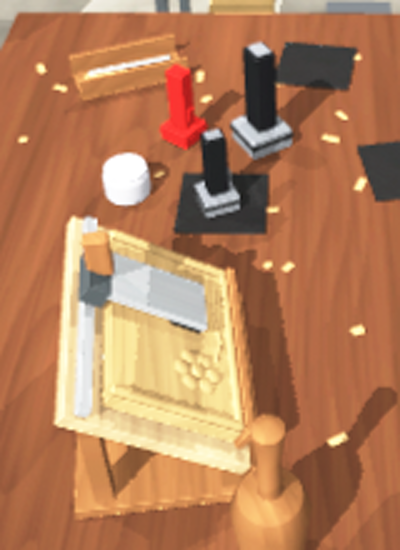

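View pics/c2.png

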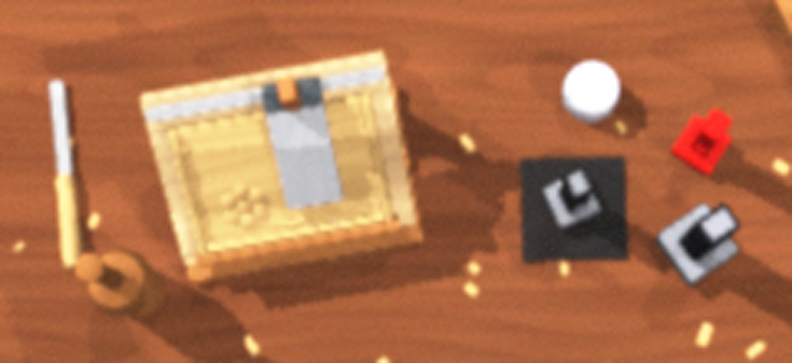

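```bash
cat > fit.py <<'E'
from h import *
from scipy.optimize import least_squares
s,t=cam("side"),cam("top")
S=lambda r,c:(120+r/2.5,215+c/2.5); U=lambda r,c:(125+r/3.3,185+c/3.3)
def deckT(x,y,w): return R.from_euler("z",w)*R.from_euler("y",-35,degrees=True), np.array([x,y,.125])
cs=[(.115,.15,0),(.115,-.15,0),(-.115,-.15,0),(-.115,.15,0)]
so=[S(425,57),S(217,72),S(268,235),S(470,248)]; to=[U(97,142),U(52,383),U(230,420),U(270,190)]
def res(p):
    r,o=deckT(*p); W=r.apply(cs)+o
    return np.ravel([proj(s,w)-a for w,a in zip(W,so)]+[proj(t,w)-a for w,a in zip(W,to)])
q=least_squares(res,[.5,.1,.1],loss="soft_l1"); DECK=q.x
if __name__=="__main__":
    print(DECK,q.cost); print(res(DECK).reshape(-1,2).round(1).tolist())
    r,o=deckT(*DECK)
    for n,a,b in [("htop",S(240,95),U(90,288)),("plate far corner",S(328,206),U(197,340)),("sc top",S(133,214),U(182,577))]:
        P,e=tri((s,a),(t,b)); print(n,P.round(4),round(e,4),"deck",r.inv().apply(P-o).round(4))
    ms=[S(172,190),S(175,269),S(233,268),S(233,176)]; mt=[U(157,522),U(157,625),U(259,626),U(262,523)]
    print("mat",np.mean([atz(s,a,.004) for a in ms],0),np.mean([atz(t,a,.004) for a in mt],0)); print([atz(t,a,.004)[:2].round(3).tolist() for a in mt])
    hd=[U(176,543),U(170,573),U(205,600),U(224,570)]
    for a in hd: print("head",atz(t,a,.03)[:2].round(4))
    hs=[S(190,194),S(183,222),S(205,240),S(208,203)]
    for a in hs: print("heads",atz(s,a,.032)[:2].round(4))
    print("big",atz(t,U(240,697),.03),"red",atz(t,U(150,703),.03))
E
python3 fit.py
```

```text
[0.52103255 0.10345282 0.15085416] 14.489849938529684
[[-4.3, 0.9], [-1.3, 0.5], [2.0, -2.7], [-1.3, 0.4], [-0.1, -1.3], [1.1, -0.0], [-1.6, -2.2], [-1.9, -2.4]]
htop [0.5805 0.0763 0.2512] 0.0005 deck [ 0.1172 -0.0358  0.072 ]
plate far corner [0.4805 0.035  0.0567] 0.0082 deck [-0.0804 -0.0616 -0.0271]
sc top [ 0.4846 -0.2644  0.1397] 0.0018 deck [-0.0663 -0.3582  0.0644]
mat [ 0.47200027 -0.2628593   0.004     ] [ 0.47732903 -0.27052838  0.004     ]
[[0.548, -0.203], [0.546, -0.34], [0.409, -0.337], [0.407, -0.201]]
head [ 0.5167 -0.2292]
head [ 0.524  -0.2688]
head [ 0.4767 -0.3025]
head [ 0.4523 -0.2627]
heads [ 0.5195 -0.2589]
heads [ 0.4776 -0.2763]
heads [ 0.4463 -0.2261]
heads [ 0.5018 -0.2182]
big [ 0.42815964 -0.42674928  0.03      ] red [ 0.54739464 -0.43989571  0.03      ]
```

Request:
move_arm(moves=[[[0,0,-4],0],[[3,-3,-8],3],[[6,-5,-12],6],[[9,-8,-12],10],[[12,-11,-12],13]], fingers=8.8)

```text
t: 1.32
ee_pos: [0.3031, -0.4789, 0.332]
tcp_rot: [3.137, -0.002, 0.148]
wrist_force: [0.5, 0.6, -0.1]
finger_gap: 0.0883
finger_force: 0.0
```

Request:
move_arm(moves=[[[2.5,-3.5,0],0],[[5,-7,0],0],[[7,-10.5,0],0],[[9.5,-14,0],0],[[11.8,-17.4,0],0]])

```text
t: 1.73
ee_pos: [0.3917, -0.2884, 0.3292]
tcp_rot: [3.141, -0.0, 0.153]
wrist_force: [0.8, -0.3, 0.2]
finger_gap: 0.0883
finger_force: 0.0
```

```bash
cat > look.py <<'E'
import sys
from h import *
o=ctrl.get_obs(); c=cam("wrist",tool(o)); im=ctrl.get_image("wrist"); cv2.imwrite(f"pics/{sys.argv[1]}.png",im[:,:,::-1])
print(o["t"],o["ee_pos"].round(4),o["tcp_rot"].round(4)); np.save(f"pics/{sys.argv[1]}.npy",tool(o))
for q in sys.argv[2:]:
    print(q,[(np.round(d["position"]).tolist(),round(d["score"],2)) for d in ctrl.find_in(q,"wrist")])
E
python3 look.py w1 scanner mat
```

```text
1.7333 [ 0.3917 -0.2884  0.3292] [ 3.1408e+00 -4.0000e-04  1.5270e-01]
scanner [([86.0, 305.0], 0.96), ([155.0, 430.0], 0.94), ([43.0, 453.0], 0.9), ([48.0, 66.0], 0.6)]
mat [([217.0, 533.0], 0.87), ([107.0, 312.0], 0.72), ([265.0, 336.0], 0.57), ([27.0, 9.0], 0.44)]
```

View pics/w1.png

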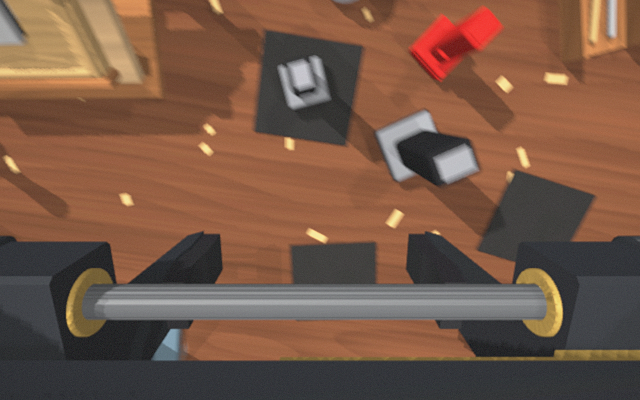

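```bash
python3 - <<'E'
from h import *
T=np.load("pics/w1.npy"); c=cam("wrist",T)
M=[atz(c,a,.004)[:2].round(4) for a in [(30,265),(46,363),(144,346),(131,255)]]; print("mat",M,np.mean(M,0))
print("mat yaw",np.degrees(np.arctan2(*(M[0]-M[3])[::-1])))
print("sc top",atz(c,(78,302),.139))
im=cv2.imread("pics/w1.png")[20:155,240:375]; cv2.imwrite("pics/w1c.png",cv2.resize(im,None,fx=4.4,fy=4.4,interpolation=cv2.INTER_CUBIC))
E
```

```text
mat [array([ 0.5486, -0.1972]), array([ 0.5492, -0.3331]), array([ 0.4135, -0.3337]), array([ 0.4117, -0.1983])] [ 0.48075  -0.265575]
mat yaw 0.46036523860146766
sc top [ 0.48451849 -0.26209805  0.139     ]
```

View pics/w1c.png

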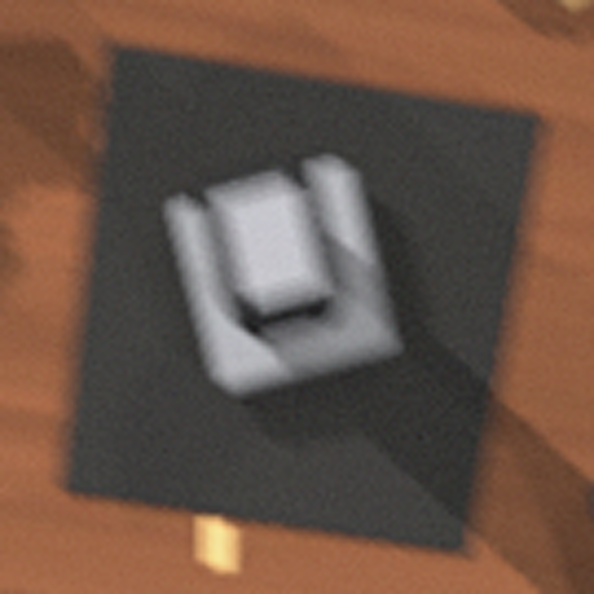

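Request:
move_arm(moves=[[[4,-4,0],0],[[7.5,-8,0],0],[[11,-12,0],0],[[14.5,-16,0],0],[[18,-20,0],0]])

```text
t: 2.3
ee_pos: [0.5067, -0.1166, 0.329]
tcp_rot: [3.141, -0.0, 0.15]
wrist_force: [0.7, -0.4, -0.5]
finger_gap: 0.0883
finger_force: 0.0
```

Request:
move_arm(moves=[[[-0.5,-3.5,0],0],[[-1,-7,0],0],[[-1.5,-10.3,0],0],[[-1.5,-10.3,0],0],[[-1.5,-10.3,0],0]])

```text
t: 2.72
ee_pos: [0.4755, -0.0167, 0.3291]
tcp_rot: [3.141, -0.0, 0.155]
wrist_force: [-0.2, -0.3, 0.2]
finger_gap: 0.0883
finger_force: 0.0
```

```bash
python3 look.py w2 jaw_handle jaw label; python3 - <<'E'
from h import *
c=cam("wrist",np.load("pics/w1.npy"))
q=lambda r,k:(20+r/4.4,240+k/4.4)
H=[atz(c,q(*a),.032)[:2] for a in [(200,170),(157,345),(350,402),(392,232)]]
print(np.round(H,4),np.mean(H,0).round(4)); d=lambda a,b:np.degrees(np.arctan2(*(H[a]-H[b])[::-1])).round(1)
print(d(0,3),d(1,2),d(0,1)-90,d(3,2)-90,[np.linalg.norm(H[i]-H[i-1]).round(4) for i in range(4)])
Q=[atz(c,q(*a),.139)[:2] for a in [(190,212),(172,285),(285,325),(310,252)]];print(np.round(Q,4),np.mean(Q,0),[np.linalg.norm(Q[i]-Q[i-1]).round(4) for i in range(4)])
E
```

```text
2.7167 [ 0.4755 -0.0167  0.3291] [ 3.1411e+00 -4.0000e-04  1.5480e-01]
jaw_handle [([77.0, 226.0], 0.69)]
jaw [([75.0, 229.0], 0.86), ([85.0, 210.0], 0.33)]
label [([81.0, 208.0], 0.69)]
[[ 0.5036 -0.2245]
 [ 0.5235 -0.2745]
 [ 0.4717 -0.3005]
 [ 0.4513 -0.2505]] [ 0.4875 -0.2625]
26.4 26.6 21.700000000000003 22.200000000000003 [np.float64(0.0584), np.float64(0.0538), np.float64(0.058), np.float64(0.054)]
[[ 0.4965 -0.2462]
 [ 0.5029 -0.2623]
 [ 0.4798 -0.2752]
 [ 0.4717 -0.259 ]] [ 0.48772579 -0.26065247] [np.float64(0.0279), np.float64(0.0173), np.float64(0.0264), np.float64(0.0181)]
```

View pics/w2.png

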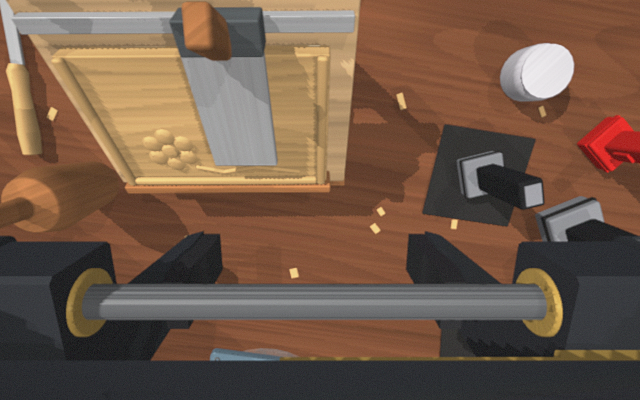

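```bash
python3 - <<'E'
from h import *
T=tool();c=cam("wrist",np.load("pics/w2.npy")); o=ctrl.get_obs(); print(o["ee_pos"],o["tcp_rot"],o["qvel"].round(3))
P=atz(c,(24,200),.251); print("top",P)
print("rail",[atz(c,a,.2)[:2].round(3) for a in [(13,20),(13,350)]])
g=np.r_[P[:2],.33]; print("shift cm",(T[:3,:3].T@(g-T[:3,3])*100).round(2))
E
```

```text
[ 0.47587929 -0.0190004   0.32876596] [3.14118835e+00 1.63036273e-04 1.49733154e-01] [-0.002  0.001 -0.005 -0.002 -0.003  0.001 -0.002]
top [0.5832155  0.07861616 0.251     ]
rail [array([0.577, 0.242]), array([ 0.619, -0.024])]
shift cm [12.07 -8.05 -0.13]
```

Request:
move_arm(moves=[[[3,-2,0],0],[[6,-4,0],0],[[9,-6,0],0],[[12,-8,0],0],[[12,-8,0],0]])

```text
t: 3.33
ee_pos: [0.5852, 0.0847, 0.3275]
tcp_rot: [-3.138, -0.001, 0.156]
wrist_force: [-1.1, 0.4, -0.1]
finger_gap: 0.0879
finger_force: 0.0
```

```bash
python3 look.py w3 jaw_handle; python3 - <<'E'
from h import *
T=tool(); print((T[:3,:3].T@(np.r_[.582,.0775,.22]-T[:3,3])*100).round(2))
E
```

```text
3.3333 [0.5852 0.0847 0.3275] [-3.1378e+00 -6.0000e-04  1.5620e-01]
jaw_handle [([207.0, 319.0], 0.69)]
[-0.08  0.24 10.78]
```

View pics/w3.png

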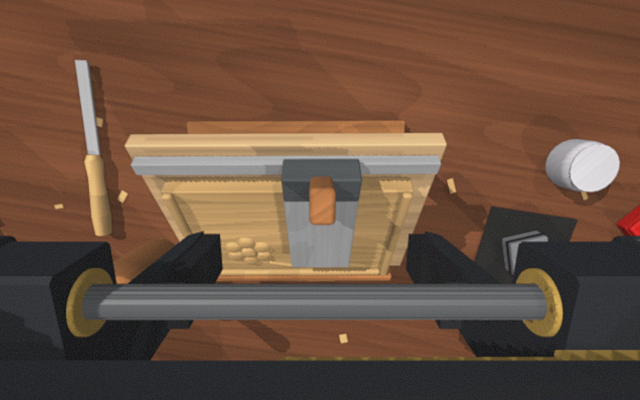

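Request:
move_arm(moves=[[[-0.6,0.4,3],0],[[-0.6,0.4,6],0],[[-0.6,0.4,8.5],0],[[-0.6,0.4,10.6],0],[[-0.6,0.4,10.6],0]])

```text
t: 3.85
ee_pos: [0.5735, 0.0722, 0.2188]
tcp_rot: [3.14, 0.008, 0.15]
wrist_force: [-1.0, 0.2, -0.4]
finger_gap: 0.0879
finger_force: 0.0
```

Request:
move_arm(moves=[[[0,0,0],0],[[0,0,0],0],[[0,0,0],0],[[0,0,0],0],[[0,0,0],0]], fingers=1, squeeze=10)

```text
t: 4.27
ee_pos: [0.5773, 0.0755, 0.224]
tcp_rot: [3.141, -0.002, 0.153]
wrist_force: [0.3, -0.4, 0.2]
finger_gap: 0.0569
finger_force: 0.0
```

Request:
move_arm(moves=[[[0,0,0],0],[[0,0,0],0],[[0,0,0],0],[[0,0,0],0],[[0,0,0],0]])

```text
t: 4.68
ee_pos: [0.5766, 0.0756, 0.2228]
tcp_rot: [-3.141, 0.0, 0.153]
wrist_force: [0.0, 2.2, -0.1]
finger_gap: 0.0238
finger_force: 0.8
```

Request:
move_arm(moves=[[[0,0,0],0],[[0,-0.5,0],0],[[0,-1,0],0],[[0,-1.5,0],0],[[0,-2,0],0]])

```text
t: 5.1
ee_pos: [0.5734, 0.0955, 0.2228]
tcp_rot: [3.141, 0.0, 0.153]
wrist_force: [-0.2, -2.7, 0.8]
finger_gap: 0.0198
finger_force: 10.0
```

Request:
move_arm(moves=[[[0,-1,0],0],[[0,-2,0],0],[[0,-3,0],0],[[0,-4,0],0],[[0,-5,0],0]])

```text
t: 5.52
ee_pos: [0.5652, 0.146, 0.2228]
tcp_rot: [-3.142, 0.001, 0.154]
wrist_force: [-3.3, -3.5, 2.9]
finger_gap: 0.0198
finger_force: 10.0
```

Request:
move_arm(moves=[[[0,-1,0],0],[[0,-2,0],0],[[0,-3,0],0],[[0,-3.6,0],0],[[0,-4,0],0]])

```text
t: 5.93
ee_pos: [0.5601, 0.1781, 0.2226]
tcp_rot: [3.132, 0.003, 0.149]
wrist_force: [-4.1, -20.6, 9.3]
finger_gap: 0.0271
finger_force: 10.0
```

Request:
move_arm(moves=[[[0,0,0],0],[[0,0,0],0],[[0,0,0],0]])

```text
t: 6.18
ee_pos: [0.5604, 0.1764, 0.2226]
tcp_rot: [3.131, 0.003, 0.147]
wrist_force: [-4.3, -19.9, 9.2]
finger_gap: 0.024
finger_force: 10.0
```

```bash
cat > st.py <<'E'
from fit import *
for n in ("side","top"):
    cv2.imwrite(f"pics/{n}{ctrl.get_obs()['t']:.1f}.png",ctrl.get_image(n)[:,:,::-1])
    for q in ("jaw_handle","label","jaw","scanner"): print(n,q,[(np.round(d["position"],1).tolist(),round(d["score"],2)) for d in ctrl.find_in(q,n)][:3])
r,o=deckT(*DECK)
L=lambda y,x=-.0,z=.02:r.apply([x,y,z])+o
for y in (-.06,-.03,-.0): print(y,L(y).round(3),proj(s,L(y)).round(1),proj(t,L(y)).round(1))
E
python3 st.py
```

```text
side jaw_handle [([263.3, 275.1], 0.64)]
side label [([268.8, 280.0], 0.91)]
side jaw [([262.7, 275.6], 0.78)]
side scanner [([192.6, 298.4], 0.88), ([163.3, 285.9], 0.74), ([166.6, 320.5], 0.6)]
top jaw_handle []
top label [([168.0, 288.0], 0.96)]
top jaw []
top scanner [([187.7, 355.1], 0.64), ([195.6, 395.9], 0.64), ([166.9, 399.4], 0.59)]
-0.06 [0.519 0.042 0.141] [234.3 280.3] [173.7 284.1]
-0.03 [0.514 0.072 0.141] [241.6 280.6] [175.  276.8]
-0.0 [0.51  0.102 0.141] [249.3 280.8] [176.2 269.6]
```

Request:
move_arm(moves=[[[0,0,0],0],[[0,0,0],0],[[0,0,0],0],[[0,0,0],0],[[0,0,0],0]], fingers=5)

```text
t: 7.1
ee_pos: [0.56, 0.186, 0.223]
tcp_rot: [-3.14, -0.001, 0.154]
wrist_force: [0.7, 1.3, 0.3]
finger_gap: 0.05
finger_force: 0.0
```

Request:
move_arm(moves=[[[0,-0.5,0],0],[[0,-1,0],0],[[0,-1.5,0],0],[[0,-1.5,0],0],[[0,-1.5,0],0]])

```text
t: 7.52
ee_pos: [0.5594, 0.1906, 0.2225]
tcp_rot: [3.13, 0.001, 0.147]
wrist_force: [2.0, -20.1, 5.7]
finger_gap: 0.0523
finger_force: 10.0
```

Request:
move_arm(moves=[[[0,1.2,0],0],[[0,1.5,-2],0],[[0,1.5,-5],0],[[0,3,-9],0],[[0,5,-11],0]])

```text
t: 7.93
ee_pos: [0.5657, 0.1534, 0.337]
tcp_rot: [-3.138, -0.005, 0.158]
wrist_force: [1.1, 0.0, 0.9]
finger_gap: 0.0497
finger_force: 0.0
```

Request:
move_arm(moves=[[[-2,1,0],0],[[-4,2,0],0],[[-5,3,0],0],[[-5,3,0],0],[[-5,3,0],0]])

```text
t: 8.35
ee_pos: [0.5206, 0.1129, 0.3332]
tcp_rot: [-3.141, -0.001, 0.153]
wrist_force: [0.3, -0.1, -0.0]
finger_gap: 0.05
finger_force: 0.0
```

```bash
python3 look.py w4 jaw_handle label jaw
```

```text
8.35 [0.5206 0.1129 0.3332] [-3.1412e+00 -1.1000e-03  1.5280e-01]
jaw_handle [([148.0, 255.0], 0.56), ([224.0, 168.0], 0.3)]
label [([141.0, 321.0], 0.93)]
jaw [([148.0, 257.0], 0.65)]
```

View pics/w4.png

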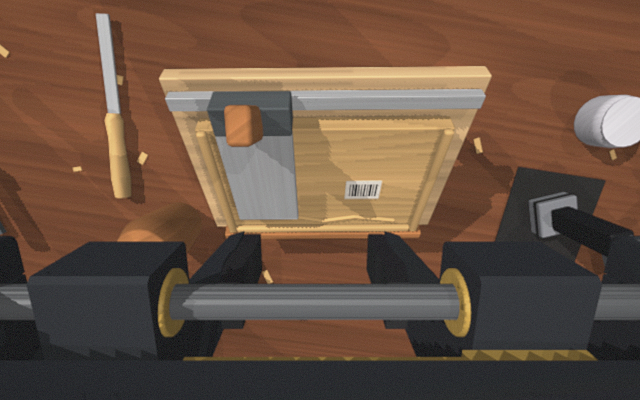

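```bash
cat > lab.py <<'E'
from fit import *
r,o=deckT(*DECK)
def atdeck(c,rc,z,r=r,o=o):
    p,d=ray(c,rc); n=r.apply([0,0,1]); P=p+d*((o+n*z-p)@n)/(d@n); return P,r.inv().apply(P-o)
if __name__=="__main__":
    c=cam("wrist",np.load("pics/w4.npy"))
    for n,rc,z in [("label",(189.5,363),.02),("lab l",(188,346),.02),("lab r",(191,382),.02),("edge R",(189,297),.039),("edge R up",(140,294),.039),("edge R low",(219,298),.039),("edge L low",(218,235),.039),("deck UL",(70,163),0),("deck UR",(70,489),0),("panel",(234,420),.0)]:
        P,D=atdeck(c,rc,z); print(n,P.round(4),D.round(4))
    # deck refit from wrist corners
E
python3 lab.py
```

```text
label [0.505  0.0532 0.1331] [-0.0145 -0.0473  0.02  ]
lab l [0.5041 0.073  0.1345] [-0.012  -0.0275  0.02  ]
lab r [0.5063 0.0309 0.1316] [-0.0171 -0.0695  0.02  ]
edge R [0.5009 0.1279 0.1613] [0.0075 0.0271 0.039 ]
edge R up [0.5552 0.1363 0.1997] [0.0746 0.0274 0.039 ]
edge R low [0.4574 0.122  0.1305] [-0.0461  0.0279  0.039 ]
edge L low [0.4476 0.1958 0.1315] [-0.0444  0.1023  0.039 ]
deck UL [0.5974 0.2587 0.1942] [0.1206 0.142  0.    ]
deck UR [ 0.641  -0.024   0.1946] [ 0.1214 -0.1441 -0.    ]
panel [ 0.4335 -0.058   0.0474] [-0.1352 -0.1464  0.    ]
```

Request:
move_arm(moves=[[[-1,4,0],0],[[-2,8,0],0],[[-3,12,0],0],[[-4,16,0],0],[[-5,20,0],0]], fingers=8.8)

```text
t: 8.97
ee_pos: [0.5016, -0.0941, 0.3328]
tcp_rot: [-3.141, -0.0, 0.154]
wrist_force: [1.5, -0.7, 1.2]
finger_gap: 0.0813
finger_force: 0.0
```

Request:
move_arm(moves=[[[-1,4,0],-3],[[-2,8,0],-6],[[-3,12,0],-9],[[-4,15,0],-12],[[-4,15,0],-15]])

```text
t: 9.38
ee_pos: [0.4829, -0.2551, 0.3322]
tcp_rot: [3.139, 0.003, 0.408]
wrist_force: [-1.0, 0.5, -0.2]
finger_gap: 0.0881
finger_force: 0.0
```

Request:
move_arm(moves=[[[0,0,0],0],[[0,0,0],0],[[0,0,0],0]])

```text
t: 9.63
ee_pos: [0.4856, -0.2455, 0.3327]
tcp_rot: [-3.141, -0.0, 0.416]
wrist_force: [0.3, 0.7, -0.2]
finger_gap: 0.0883
finger_force: 0.0
```

```bash
python3 look.py w5 scanner; cat > lab2.py <<'E'
from lab import *
for n in ("side","top"):
    im=ctrl.get_image(n); cv2.imwrite(f"pics/{n}L.png",im[:,:,::-1])
    print(n,[(np.round(d["position"],1).tolist(),round(d["score"],2)) for d in ctrl.find_in("label",n)][:3], proj(cam(n),[.505,.0532,.1331]).round(1))
E
python3 lab2.py; python3 - <<'E'
from h import *
T=tool(); print((T[:3,:3].T@(np.r_[.4875,-.2615,.085]-T[:3,3])*100).round(2))
import cv2
a=cv2.imread("pics/sideL.png")[225:275,255:315];b=cv2.imread("pics/topL.png")[150:200,250:310];w=cv2.imread("pics/w5.png")[60:260,200:440]
z=[cv2.resize(k,(390,325),interpolation=cv2.INTER_CUBIC) for k in (a,b)]
cv2.imwrite("pics/comb.png",np.hstack([np.vstack(z)[:600],cv2.resize(w,(400,600)) if 0 else np.pad(cv2.resize(w,(400,333)),((0,267),(0,0),(0,0)))]))
E
```

```text
9.6333 [ 0.4856 -0.2455  0.3327] [-3.1409e+00 -4.0000e-04  4.1610e-01]
scanner [([167.0, 465.0], 0.96), ([233.0, 397.0], 0.77), ([163.0, 325.0], 0.64)]
side [([262.1, 276.5], 0.66), ([327.0, 322.7], 0.41)] [238.8 284.6]
top [([174.5, 270.1], 0.68)] [177.5 281.7]
[-0.37  1.46 24.8 ]
```

```bash
python3 - <<'E'
from h import *
c=cam("wrist",np.load("pics/w5.npy"))
for z in (.032,.08,.139): print(z,proj(c,[.4875,-.2615,z]).round(1))
im=cv2.imread("pics/w5.png")
g=cv2.cvtColor(im,cv2.COLOR_BGR2HSV)
# light grey = low saturation & bright
m=((g[...,1]<50)&(g[...,2]>95)).astype(np.uint8)[100:240,230:430]
n,l,st,ce=cv2.connectedComponentsWithStats(m)
for i in range(1,n):
    if st[i,4]>40: print(st[i]+[230,100,0,0,0],(ce[i]+[230,100]).round(1),cv2.minAreaRect(np.argwhere(l==i)[:,::-1].astype(np.float32)))
for nm,r0,c0,r1,c1 in [("side",222,268,256,305),("top",160,265,192,298)]:
    k=cv2.imread(f"pics/{nm}L.png"); h=cv2.cvtColor(k,cv2.COLOR_BGR2HSV)[r0:r1,c0:c1]
    print(nm); print("sat");print("\n".join(" ".join(f"{v:3d}" for v in row[::1]) for row in h[6:-6,:,1]))
E
```

```text
0.032 [159.4 324.7]
0.08 [164.9 325.9]
0.139 [173.5 327.7]
[307 141  40  39 816] [323.6 155.1] ((96.5, 60.0), (38.0, 39.0), 90.0)
[321 165  18  23 388] [329.3 175.5] ((99.5, 76.0), (22.0, 17.0), 90.0)
[378 209  46   8 117] [400.2 212.4] ((170.4690399169922, 112.30171966552734), (2.6552822589874268, 45.232425689697266), 81.11934661865234)
[379 213  51  27 901] [403.8 224.8] ((174.61557006835938, 126.25144958496094), (21.059921264648438, 51.31930160522461), 81.25383758544922)
side
sat
 95  95  96  97  94  94  93  90  89  91  83  81  78  82  84  89  94  95  94  95  97 103  95  96 106 111 114 118 115 105 100  92  91  94  96 102 125
 95  94  95  97  95  93  91  90  89  91  83  80  78  82  84  89  95  94  95  93  97 101  96  97 102  99  97 101 110 115 119 114 103  98  92  89 108
 94  93  91  98  95  93  91  89  89  90  84  80  78  81  86  91  95  94  95  94  97 101  96  96  99  99  97  98  96  98 106 116 118 111 101  78 109
 94  92  90  98  97  93  90  89  89  90  83  80  77  81  87  93  94  93  94  94  99 102  96  96 100 100  96  95  96  97 102 101  96  97  94  63 100
 95  92  90  98  96 
[... 4591 characters left out ...]
 104 111 113 114 110 117 112 112 112 112
121 120 122 119 121 122 123 116 117 119 124 116  73  35  36  48  47  57  64  74  81  88 102 109 112 111 112 113 115 111 115 113 113
119 125 124 121 123 124 126 121 119 115 123 120 108  80  84  97  99 105 115 118 118 111 115 117 113 112 112 113 111 110 117 114 112
122 126 127 127 127 127 126 128 115 116 117 118 125 117 120 124 122 125 126 127 128 123 120 116 115 116 114 113 110 114 117 113 113
125 130 128 129 126 128 128 126 120 113 112 114 117 124 125 127 127 126 128 128 128 126 120 116 116 113 112 115 110 110 112 111 115
116 127 128 130 130 125 131 126 120 116 114 112 117 118 117 122 131 130 134 126 131 127 123 117 115 113 111 114 112 111 112 109 111
```

```bash
python3 - <<'E'
from lab import *
pr=[]
for nm,r0,c0,r1,c1 in [("side",230,278,248,291),("top",168,272,186,289)]:
    k=cv2.imread(f"pics/{nm}L.png"); h=cv2.cvtColor(k,cv2.COLOR_BGR2HSV)[r0:r1,c0:c1,1].astype(float)
    w=np.clip((100-h)/85,0,1)*(h<85); R_,C_=np.mgrid[r0:r1,c0:c1]; rc=((w*R_).sum()/w.sum(),(w*C_).sum()/w.sum()); pr.append((cam(nm),rc)); print(nm,rc,w.sum())
P,e=tri(*pr); print(P,e,r.inv().apply(P-o))
pr.append((cam("wrist",np.load("pics/w4.npy")),(189.5,363.5))); P,e=tri(*pr); print(P,e,r.inv().apply(P-o))
E
```

```text
side (np.float64(238.84967245144236), np.float64(284.19675899321913)) 102.36470588235295
top (np.float64(177.17791508238278), np.float64(281.6505069708492)) 74.25882352941176
[0.50625993 0.05341168 0.13327847] 4.710469640868437e-06 [-0.01337554 -0.04725276  0.0194718 ]
[0.5058716  0.05330299 0.13382747] 0.0007500526016930482 [-0.01338852 -0.04730185  0.02015109]
```

Request:
move_arm(moves=[[[-0.4,1.6,4],0],[[-0.4,1.6,8],0],[[-0.4,1.6,12],0],[[-0.4,1.6,16],0],[[-0.4,1.6,18],0]])

```text
t: 10.35
ee_pos: [0.485, -0.2622, 0.1485]
tcp_rot: [-3.137, 0.004, 0.415]
wrist_force: [-0.7, 0.1, -0.3]
finger_gap: 0.0879
finger_force: 0.0
```

Request:
move_arm(moves=[[[0,0,2],0],[[0,0,4],0],[[0,0,5.5],0],[[0,0,6.7],0],[[0,0,6.7],0]])

```text
t: 10.77
ee_pos: [0.4862, -0.2627, 0.0837]
tcp_rot: [-3.139, 0.002, 0.415]
wrist_force: [-0.1, -0.2, -0.2]
finger_gap: 0.0882
finger_force: 0.0
```

Request:
move_arm(moves=[[[0,0,0],0],[[0,0,0],0],[[0,0,0],0],[[0,0,0],0],[[0,0,0],0]], fingers=2, squeeze=12)

```text
t: 11.18
ee_pos: [0.488, -0.2638, 0.0866]
tcp_rot: [3.141, -0.001, 0.415]
wrist_force: [0.1, -0.4, 0.1]
finger_gap: 0.057
finger_force: 0.0
```

Request:
move_arm(moves=[[[0,0,0],0],[[0,0,0],0],[[0,0,0],0],[[0,0,0],0],[[0,0,0],0]])

```text
t: 11.6
ee_pos: [0.4875, -0.2635, 0.0859]
tcp_rot: [-3.142, 0.0, 0.415]
wrist_force: [-0.2, 0.2, 0.3]
finger_gap: 0.0278
finger_force: 12.0
```

Request:
move_arm(moves=[[[-0.4,0,-0.05],0],[[-0.8,0,-0.12],0],[[-1.25,0,-0.2],0],[[-1.7,0,-0.25],0],[[-2.1,0,-0.3],0]])

```text
t: 12.02
ee_pos: [0.4673, -0.2723, 0.0887]
tcp_rot: [-3.141, 0.001, 0.414]
wrist_force: [0.7, 0.4, -3.8]
finger_gap: 0.0278
finger_force: 12.0
```

Request:
move_arm(moves=[[[1,0,0],0],[[2,0,0.1],0],[[2.1,0,0.25],0],[[2.1,0,0.4],0],[[2.1,0,0.4],0]])

```text
t: 12.43
ee_pos: [0.4899, -0.2625, 0.0858]
tcp_rot: [3.14, -0.003, 0.417]
wrist_force: [0.5, 3.5, 4.5]
finger_gap: 0.028
finger_force: 12.0
```

Request:
move_arm(moves=[[[0,0,0],0],[[-0.4,0,-0.05],0],[[-0.8,0,-0.1],0],[[-1.2,0,-0.15],0],[[-1.6,0,-0.2],0]], squeeze=4)

```text
t: 12.85
ee_pos: [0.4732, -0.2701, 0.0873]
tcp_rot: [3.141, -0.001, 0.415]
wrist_force: [1.2, 1.0, 3.1]
finger_gap: 0.028
finger_force: 4.0
```

Request:
move_arm(moves=[[[-0.9,0,-0.08],0],[[-1.5,0,-0.07],0],[[-2.2,0,-0.03],0],[[-2.8,0,0.05],0],[[-3.5,0,0.17],0]])

```text
t: 13.27
ee_pos: [0.4399, -0.2844, 0.0849]
tcp_rot: [-3.141, 0.0, 0.414]
wrist_force: [0.6, 0.7, -0.5]
finger_gap: 0.0283
finger_force: 4.0
```

```bash
cat > sc.py <<'E'
from h import *
import sys
t=ctrl.get_obs()["t"]; P=tool(); g=P[:3,3]+P[:3,2]*-.019
print(t,P[:3,3].round(4),"grasp",g.round(4))
for n in ("side","top"):
    cv2.imwrite(f"pics/{n}_{sys.argv[1]}.png",ctrl.get_image(n)[:,:,::-1])
    print(n,[(np.round(d["position"],1).tolist(),round(d["score"],2)) for d in ctrl.find_in("scanner",n)][:3],"grasp at",proj(cam(n),g).round(1))
E
python3 sc.py a; python3 - <<'E'
import cv2,numpy as np
a=cv2.imread("pics/side_a.png")[150:225,265:345]
g=cv2.cvtColor(a,cv2.COLOR_BGR2GRAY)
print("\n".join("".join(" .:-=+*#%@"[v*10//256] for v in row) for row in g))
E
```

```text
13.2667 [ 0.4399 -0.2844  0.0849] grasp [ 0.4399 -0.2844  0.1039]
side [([190.5, 304.9], 0.79), ([175.6, 322.8], 0.74), ([162.9, 287.5], 0.67)] grasp at [177.5 312.9]
top [([197.9, 396.4], 0.92), ([166.6, 397.5], 0.62)] grasp at [192.8 364.4]<stdin>:4: RuntimeWarning: overflow encountered in scalar multiply
Traceback (most recent call last):
OverflowError: Python integer 256 out of bounds for uint8
```

```bash
cat > hyp.py <<'E'
from h import *
# scanner model corners for tilt th about tool y at grasp, h = grasp height above window
def model(P,th,h=.101):
    g=P[:3,3]-P[:3,2]*.019
    B=np.c_[P[:3,0],-P[:3,1],-P[:3,2]]            # scanner axes when upright
    Rt=B@R.from_euler("y",-th,degrees=True).as_matrix()
    w=g-Rt[:,2]*h
    loc=dict(hc=(0,0,.028),topf=(.028,0,.028),topb=(-.028,0,.028),lo=(.028,0,0),lob=(-.028,0,0),ht=(0,0,.135))
    return {k:w+Rt@np.array(v) for k,v in loc.items()},w,Rt
def ascii(name,r0,r1,c0,c1,ch=2):
    a=cv2.cvtColor(cv2.imread(name),cv2.COLOR_BGR2HSV)[r0:r1,c0:c1]
    for i,row in enumerate(a):
        print(f"{i+r0:3d} "+"".join("#" if v<60 else ("o" if s<70 else ".") for _,s,v in row))
E
python3 - <<'E'
from hyp import *
P=tool(); 
for th in (0,14,28):
    m,w,_=model(P,th); print(th,w.round(4),{k:proj(cam("side"),v).round(0).tolist() for k,v in m.items()}); print({k:proj(cam("wrist",P),v).round(0).tolist() for k,v in m.items()})
ascii("pics/side_a.png",160,220,280,345)
E
python3 look.py w6 scanner
```

```text
0 [ 0.4403 -0.2843  0.003 ] {'hc': [192.0, 313.0], 'topf': [194.0, 307.0], 'topb': [190.0, 320.0], 'lo': [199.0, 307.0], 'lob': [196.0, 320.0], 'ht': [170.0, 312.0]}
{'hc': [204.0, 314.0], 'topf': [165.0, 314.0], 'topb': [241.0, 314.0], 'lo': [159.0, 314.0], 'lob': [228.0, 314.0], 'ht': [279.0, 313.0]}
14 [ 0.4626 -0.2744  0.006 ] {'hc': [193.0, 309.0], 'topf': [193.0, 303.0], 'topb': [192.0, 316.0], 'lo': [199.0, 301.0], 'lob': [198.0, 314.0], 'ht': [170.0, 315.0]}
{'hc': [180.0, 314.0], 'topf': [141.0, 314.0], 'topb': [215.0, 314.0], 'lo': [128.0, 314.0], 'lob': [196.0, 314.0], 'ht': [296.0, 313.0]}
28 [ 0.4837 -0.2652  0.0148] {'hc': [193.0, 305.0], 'topf': [192.0, 299.0], 'topb': [194.0, 311.0], 'lo': [197.0, 296.0], 'lob': [199.0, 308.0], 'ht': [170.0, 317.0]}
{'hc': [157.0, 314.0], 'topf': [119.0, 314.0], 'topb': [189.0, 314.0], 'lo': [98.0, 314.0], 'lob': [165.0, 314.0], 'ht': [309.0, 313.0]}
160 ........................oooooooooooooooooooo#....................
161 .........................oooooooo#oo###o.ooooo...................
162 ..........................oooooooo####oo.oo
[... 3465 characters left out ...]
oo##ooooooooooooooooooooooooooooo........................
213 .................................................................
214 .................................................................
215 .................................................................
216 .................................................................
217 .................................................................
218 .................................................................
219 .................................................................
13.4667 [ 0.4403 -0.2843  0.085 ] [-3.1412e+00  6.0000e-04  4.1420e-01]
scanner [([176.0, 314.0], 0.96), ([334.0, 545.0], 0.84), ([139.0, 582.0], 0.72)]
```

Request:
move_arm(moves=[[[-0.4,0,0.1],0],[[-0.8,0,0.22],0],[[-1.2,0,0.36],0],[[-1.4,0,0.42],0],[[-1.4,0,0.42],0]])

```text
t: 13.98
ee_pos: [0.4272, -0.29, 0.0807]
tcp_rot: [-3.141, 0.001, 0.414]
wrist_force: [0.8, 0.8, -0.5]
finger_gap: 0.0279
finger_force: 4.0
```

Request:
move_arm(moves=[[[0,0,0],0],[[0,0,0],0],[[0,0,0],0],[[0,0,0],0],[[0,0,0],0]], squeeze=55)

```text
t: 14.4
ee_pos: [0.4277, -0.2898, 0.0809]
tcp_rot: [-3.141, 0.001, 0.415]
wrist_force: [-1.5, 0.0, 0.9]
finger_gap: 0.028
finger_force: 55.0
```

Request:
move_arm(moves=[[[0,0,-1],0],[[0,0,-3],0],[[0,0,-6],0],[[0,0,-9],0],[[0,0,-9],0]])

```text
t: 14.82
ee_pos: [0.4317, -0.2911, 0.1767]
tcp_rot: [3.134, -0.006, 0.415]
wrist_force: [0.8, -0.4, -2.8]
finger_gap: 0.0276
finger_force: 55.0
```

```bash
python3 look.py w7 scanner; python3 sc.py b; python3 - <<'E'
from hyp import *
P=tool(); 
for th in (21,28,35,42):
    m,w,_=model(P,th); print(th,w.round(4),{k:proj(cam("side"),v).round(0).tolist() for k,v in m.items()}); print({k:proj(cam("wrist",P),v).round(0).tolist() for k,v in m.items()})
ascii("pics/side_b.png",140,195,275,335)
ascii("pics/w7.png",60,240,270,360)
E
```

```text
14.8167 [ 0.4317 -0.2911  0.1767] [ 3.134  -0.0059  0.4151]
scanner [([224.0, 435.0], 0.94), ([162.0, 314.0], 0.62), ([121.0, 540.0], 0.6)]
14.9167 [ 0.4288 -0.2898  0.1721] grasp [ 0.4288 -0.2898  0.1911]
side [([172.0, 323.0], 0.93), ([170.3, 303.5], 0.92), ([165.1, 284.7], 0.67)] grasp at [157.8 315.3]
top [([165.2, 399.0], 0.65), ([198.8, 396.2], 0.56), ([183.9, 353.5], 0.52)] grasp at [192.  367.8]
21 [ 0.4599 -0.2743  0.0942] {'hc': [175.0, 310.0], 'topf': [175.0, 303.0], 'topb': [175.0, 316.0], 'lo': [181.0, 301.0], 'lob': [182.0, 314.0], 'ht': [150.0, 319.0]}
{'hc': [169.0, 314.0], 'topf': [130.0, 314.0], 'topb': [202.0, 314.0], 'lo': [113.0, 314.0], 'lob': [181.0, 314.0], 'ht': [303.0, 313.0]}
28 [ 0.4702 -0.2698  0.0993] {'hc': [175.0, 308.0], 'topf': [174.0, 301.0], 'topb': [176.0, 314.0], 'lo': [180.0, 298.0], 'lob': [182.0, 311.0], 'ht': [151.0, 320.0]}
{'hc': [157.0, 314.0], 'topf': [119.0, 314.0], 'topb': [189.0, 314.0], 'lo': [98.0, 314.0], 'lob': [165.0, 314.0], 'ht': [309.0, 313.0]}
35 [ 0.4798 -0.2655  0.1057] {'hc': [174.0, 306.0], 'topf': [172.0, 300.0], 'topb': 
[... 20498 characters left out ...]
oo###o###############..............
233 ............o##ooo###ooo#ooooooooooo####oo##############o##o#o##############..............
234 oooooooooooo###oo#oo###o##o#oooo###o########o#############o##################.oo#o.oooooo.
235 oo###o##o######o#o#oooo#ooo###ooo#oo##################################################oo##
236 #o############o####o#o#o#oooo##oooo##################################################ooooo
237 o#o#oo#ooo####oo##oo####oo#o#o##ooo#########o#########################################oooo
238 ##oo######o###oo#o#o##o#oo####oo#oo######o##o###############o######################o#oo#oo
239 oooo###oo#o####o#oo#oooooooooo####o####################o########o####################o###o
```

Request:
move_arm(moves=[[[0,0,-2.5],0],[[0,0,-5],0],[[0.5,-1,-8],3],[[1,-3,-10.5],6],[[2,-5.5,-12.5],9]])

```text
t: 15.53
ee_pos: [0.4236, -0.2322, 0.2967]
tcp_rot: [3.141, 0.001, 0.252]
wrist_force: [0.4, 0.4, -3.6]
finger_gap: 0.0277
finger_force: 55.0
```

```bash
cat > to.py <<'E'
from h import *
import sys
P=tool(); tg=np.array([float(v) for v in sys.argv[1:4]]); print(P[:3,3].round(4),ctrl.get_obs()["tcp_rot"].round(3),(P[:3,:3].T@(tg-P[:3,3])*100).round(2), "turn",np.degrees(ctrl.get_obs()["tcp_rot"][2]-float(sys.argv[4])).round(1))
E
python3 to.py .4141 .0392 .30 .152
```

```text
[ 0.4236 -0.2322  0.2967] [3.141e+00 1.000e-03 2.520e-01] [  5.84 -26.53  -0.34] turn 5.7
```

Request:
move_arm(moves=[[[0.6,-3,-0.3],3],[[1.2,-6,-0.3],5.7],[[1.9,-9,-0.3],5.7],[[2.6,-12,-0.3],5.7],[[3.3,-15,-0.3],5.7]])

```text
t: 15.95
ee_pos: [0.4168, -0.0763, 0.2979]
tcp_rot: [-3.141, 0.002, 0.158]
wrist_force: [-0.2, 0.1, -3.3]
finger_gap: 0.0276
finger_force: 55.0
```

```bash
python3 to.py .4141 .0392 .30 .152
```

```text
[ 0.4168 -0.0763  0.2979] [-3.141e+00  2.000e-03  1.580e-01] [  1.55 -11.45  -0.2 ] turn 0.4
```

Request:
move_arm(moves=[[[0.4,-3,-0.2],0.4],[[0.8,-6,-0.2],0.4],[[1.2,-9,-0.2],0.4],[[1.5,-11,-0.2],0.4],[[1.5,-11,-0.2],0.4]])

```text
t: 16.37
ee_pos: [0.4144, 0.0379, 0.3002]
tcp_rot: [-3.139, 0.001, 0.158]
wrist_force: [0.5, -0.8, -2.0]
finger_gap: 0.0277
finger_force: 55.0
```

Request:
move_arm(moves=[[[0,0,0],0],[[0,0,0],0],[[0,0,0],0]])

```text
t: 16.62
ee_pos: [0.4151, 0.032, 0.3004]
tcp_rot: [3.142, 0.001, 0.149]
wrist_force: [-0.1, -0.2, -3.4]
finger_gap: 0.0274
finger_force: 55.0
```

```bash
python3 to.py .4141 .0392 .2336 .152; python3 look.py w8 label; python3 - <<'E'
from hyp import *
P=np.load("pics/w8.npy"); c=cam("wrist",P); g=cv2.cvtColor(cv2.imread("pics/w8.png"),cv2.COLOR_BGR2GRAY)
print([(r,int(np.median(g[r,303:325]))) for r in range(80,170,1)])
for th in (32,35,38,41,44):
    m,w,Rt=model(P,th); J=lambda v:proj(c,w+Rt@np.array(v)).round(1)[0]
    print(th,"junction",J((.017,0,.028)),"topf",J((.028,0,.028)),"mid",J((.028,0,.014)),"lo",J((.028,0,0)))
E
```

```text
[0.4151 0.032  0.3004] [3.142e+00 1.000e-03 1.490e-01] [ 0.02 -0.73  6.68] turn -0.2
16.6167 [0.4151 0.032  0.3004] [3.1416e+00 1.3000e-03 1.4930e-01]
label [([56.0, 236.0], 0.6)]
[(80, 176), (81, 176), (82, 176), (83, 179), (84, 182), (85, 130), (86, 73), (87, 58), (88, 61), (89, 62), (90, 54), (91, 67), (92, 161), (93, 184), (94, 182), (95, 181), (96, 186), (97, 199), (98, 211), (99, 217), (100, 208), (101, 192), (102, 178), (103, 164), (104, 161), (105, 161), (106, 163), (107, 162), (108, 163), (109, 162), (110, 162), (111, 162), (112, 161), (113, 161), (114, 148), (115, 142), (116, 143), (117, 144), (118, 102), (119, 58), (120, 50), (121, 52), (122, 53), (123, 52), (124, 52), (125, 54), (126, 52), (127, 53), (128, 52), (129, 52), (130, 53), (131, 52), (132, 52), (133, 53), (134, 52), (135, 53), (136, 53), (137, 53), (138, 52), (139, 53), (140, 51), (141, 53), (142, 52), (143, 51), (144, 53), (145, 52), (146, 53), (147, 52), (148, 52), (149, 53), (150, 52), (151, 53), (152, 52), (153, 52), (154, 52), (155, 52), (156, 52), (157, 52), (158, 53), (159, 52), (160, 53), (161, 52), (162, 53), (163, 54), (164, 53), (165, 53), (166, 53), (167, 53), (168, 52), (169, 52)]
32 junction 129.3 topf 113.6 mid 100.9 lo 89.2
35 junction 125.0 topf 109.5 mid 95.5 lo 82.8
38 junction 120.8 topf 105.4 mid 90.3 lo 76.5
41 junction 116.8 topf 101.5 mid 85.2 lo 70.2
44 junction 112.9 topf 97.9 mid 80.2 lo 63.9
```

Request:
move_arm(moves=[[[-0.2,-0.3,1.5],0],[[-0.4,-0.7,3],0],[[-0.4,-0.7,4.5],0],[[-0.4,-0.7,5.5],0],[[-0.4,-0.7,5.5],0]])

```text
t: 17.13
ee_pos: [0.409, 0.0386, 0.2442]
tcp_rot: [-3.141, 0.004, 0.15]
wrist_force: [-0.9, 1.5, -3.6]
finger_gap: 0.0276
finger_force: 55.0
```

Request:
move_arm(moves=[[[0,0,0.5],0],[[0,0,1],0],[[0,0,1.5],0],[[0,0,1.5],0],[[0,0,1.5],0]])

```text
t: 17.55
ee_pos: [0.4103, 0.0394, 0.2309]
tcp_rot: [-3.142, 0.0, 0.151]
wrist_force: [0.3, -0.8, -3.1]
finger_gap: 0.0276
finger_force: 55.0
```

```bash
python3 to.py .4101 .0386 .2303 .152; python3 sc.py h; python3 look.py w9; python3 - <<'E'
from hyp import *
P=tool(); L=np.array([.506,.0533,.1336])
for th in (37,40,43):
    m,w,Rt=model(P,th); print(th,"label in scanner mm",(Rt.T@(L-w)*1000).round(1))
g=cv2.cvtColor(cv2.imread("pics/w9.png"),cv2.COLOR_BGR2GRAY); v=[int(np.median(g[r,303:325])) for r in range(80,125)]; print(v)
a=cv2.imread("pics/side_h.png")[190:265,245:325]; b=cv2.imread("pics/w9.png")[0:240,200:440]
cv2.imwrite("pics/last.png",np.hstack([cv2.resize(a,(400,375),interpolation=cv2.INTER_CUBIC),cv2.resize(b,(375,375))]))
E
```

```text
[0.4103 0.0394 0.2309] [-3.142  0.     0.151] [-0.04  0.08  0.06] turn -0.0
17.55 [0.4103 0.0394 0.2309] grasp [0.4103 0.0394 0.2499]
side [([162.7, 287.8], 0.8), ([222.3, 297.5], 0.57), ([171.5, 327.8], 0.55)] grasp at [208.3 314.7]
top [([195.6, 393.9], 0.68), ([166.7, 401.3], 0.52)] grasp at [195.9 282. ]
17.75 [0.4106 0.0395 0.2313] [ 3.1415e+00 -6.0000e-04  1.5130e-01]
37 label in scanner mm [  6.8  -0.7 -50.2]
40 label in scanner mm [ -1.2  -0.7 -50.3]
43 label in scanner mm [ -9.1  -0.7 -50.1]
[173, 173, 173, 176, 178, 129, 72, 57, 60, 59, 53, 65, 158, 180, 179, 177, 183, 195, 207, 213, 204, 189, 176, 162, 158, 158, 159, 159, 158, 159, 159, 159, 160, 158, 150, 142, 141, 141, 100, 57, 48, 50, 51, 51, 51]
```

View pics/last.png

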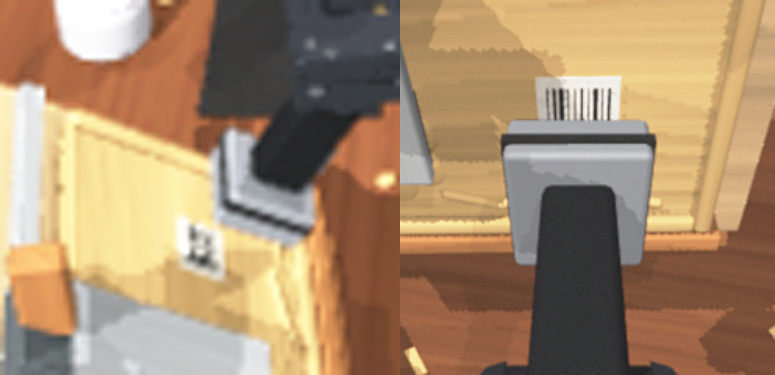

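Request:
move_arm(moves=[[[0,0,0],0],[[0,0,0],0],[[0,0,0],0],[[0,0,0],0],[[0,0,0],0]])

```text
t: 18.22
ee_pos: [0.4103, 0.0395, 0.231]
tcp_rot: [-3.142, 0.0, 0.151]
wrist_force: [-0.3, -0.3, -3.4]
finger_gap: 0.0277
finger_force: 55.0
```

Request:
move_arm(moves=[[[0,0,0],0],[[0,0,0],0],[[0,0,0],0],[[0,0,0],0],[[0,0,0],0]])

```text
t: 18.63
ee_pos: [0.4103, 0.0395, 0.231]
tcp_rot: [-3.142, 0.0, 0.151]
wrist_force: [0.1, 0.5, -3.5]
finger_gap: 0.0278
finger_force: 55.0
```

Request:
move_arm(moves=[[[0,0,0],0],[[0,0,0],0],[[0,0,0],0],[[0,0,0],0],[[0,0,0],0]])

```text
t: 19.05
ee_pos: [0.4104, 0.0395, 0.231]
tcp_rot: [3.142, -0.0, 0.151]
wrist_force: [1.1, -0.3, -3.8]
finger_gap: 0.0276
finger_force: 55.0
```

Request:
move_arm(moves=[[[0,0,0],0],[[0,0,0],0],[[0,0,0],0],[[0,0,0],0],[[0,0,0],0]])

```text
t: 19.47
ee_pos: [0.4103, 0.0395, 0.2309]
tcp_rot: [-3.142, 0.0, 0.151]
wrist_force: [-0.3, -0.6, -3.7]
finger_gap: 0.0275
finger_force: 55.0
```

```bash
python3 -c "
from h import *
print({k:np.round(v,3) for k,v in ctrl.get_obs().items() if k in('t','ee_pos','qvel','wrist_force')})"
```

```text
{'t': np.float64(19.467), 'qvel': array([-0.   ,  0.   ,  0.001, -0.001, -0.001, -0.001, -0.   ]), 'ee_pos': array([0.41 , 0.039, 0.231]), 'wrist_force': array([-0.288, -0.614, -3.711])}
```

Request:
move_arm(moves=[[[0,0,-2],0],[[0,0,-4],0],[[0,0,-6],0],[[0,0,-7],0],[[0,0,-7],0]])

```text
t: 19.88
ee_pos: [0.4118, 0.0397, 0.3029]
tcp_rot: [3.141, -0.004, 0.151]
wrist_force: [0.9, 0.4, -2.6]
finger_gap: 0.0275
finger_force: 55.0
```

Request:
move_arm(moves=[[[-0.5,3,0],0],[[-1,6,0],0],[[-1.5,9.5,0],0],[[-2,13,0],0],[[-2.5,16.5,0],0]])

```text
t: 20.3
ee_pos: [0.4095, -0.129, 0.2997]
tcp_rot: [-3.141, 0.002, 0.152]
wrist_force: [0.2, -0.2, -2.4]
finger_gap: 0.0277
finger_force: 55.0
```

Request:
move_arm(moves=[[[-0.5,3.5,1],0],[[-1,7,2],0],[[-1.5,10.5,4],0],[[-2,13,6],0],[[-2,13,8],0]])

```text
t: 20.72
ee_pos: [0.4084, -0.265, 0.2187]
tcp_rot: [3.139, 0.002, 0.144]
wrist_force: [-0.8, 1.0, -2.9]
finger_gap: 0.0274
finger_force: 55.0
```

```bash
python3 to.py .4101 -.2763 .095 .151
```

```text
[ 0.4084 -0.265   0.2187] [3.139e+00 2.000e-03 1.440e-01] [ 0.03  1.11 12.38] turn -0.4
```

Request:
move_arm(moves=[[[0,0.5,3],0],[[0,0.8,6],0],[[0,0.8,9],0],[[0,0.8,11],0],[[0,0.8,12],0]])

```text
t: 21.13
ee_pos: [0.4089, -0.2654, 0.0972]
tcp_rot: [-3.138, 0.005, 0.151]
wrist_force: [-0.4, -0.2, -3.0]
finger_gap: 0.0273
finger_force: 55.0
```

Request:
move_arm(moves=[[[0,0,0.2],0],[[0,0,0.4],0],[[0,0,0.6],0],[[0,0,0.8],0],[[0,0,0.8],0]])

```text
t: 21.55
ee_pos: [0.412, -0.2672, 0.0936]
tcp_rot: [3.141, -0.001, 0.151]
wrist_force: [-0.4, 0.5, -3.7]
finger_gap: 0.0276
finger_force: 55.0
```

Request:
move_arm(moves=[[[0,0,0.2],0],[[0,0,0.4],0],[[0,0,0.6],0],[[0,0,0.8],0],[[0,0,0.9],0]])

```text
t: 21.97
ee_pos: [0.4114, -0.2668, 0.0837]
tcp_rot: [-3.141, 0.0, 0.151]
wrist_force: [-0.3, 0.4, -3.2]
finger_gap: 0.0276
finger_force: 55.0
```

Request:
move_arm(moves=[[[0,0,0.1],0],[[0,0,0.2],0],[[0,0,0.3],0],[[0,0,0.4],0],[[0,0,0.4],0]])

```text
t: 22.38
ee_pos: [0.4114, -0.2671, 0.0806]
tcp_rot: [3.141, 0.0, 0.151]
wrist_force: [-3.0, 0.2, 6.3]
finger_gap: 0.0273
finger_force: 55.0
```

Request:
move_arm(moves=[[[0,0,0],0],[[0.4,0,-0.15],0],[[0.85,0,-0.32],0],[[1.4,0,-0.5],0],[[2.0,0,-0.65],0]], squeeze=4)

```text
t: 22.8
ee_pos: [0.4322, -0.2637, 0.0866]
tcp_rot: [3.141, -0.001, 0.151]
wrist_force: [0.7, 0.2, -2.6]
finger_gap: 0.0277
finger_force: 4.0
```

Request:
move_arm(moves=[[[0.6,0,-0.1],0],[[1.3,0,-0.18],0],[[2.0,0,-0.22],0],[[2.6,0,-0.2],0],[[2.6,0,-0.2],0]])

```text
t: 23.22
ee_pos: [0.4585, -0.2594, 0.0883]
tcp_rot: [-3.141, -0.001, 0.152]
wrist_force: [0.3, -0.1, -3.8]
finger_gap: 0.0275
finger_force: 4.0
```

```bash
cat > tilt.py <<'E'
from hyp import *
P=tool(); c=cam("wrist",P); g=cv2.cvtColor(ctrl.get_image("wrist"),cv2.COLOR_BGR2GRAY); cv2.imwrite("pics/tilt.png",g)
print(P[:3,3].round(4),[(r,int(np.median(g[r,303:325]))) for r in range(90,235,2)])
for th in (-5,0,5,10,15,20,25,30):
    m,w,Rt=model(P,th); J=lambda v:proj(c,w+Rt@np.array(v)).round(1)[0]
    print(th,"junction",J((.017,0,.028)),"topf",J((.028,0,.028)),"mid",J((.028,0,.014)),"w",w.round(3))
E
python3 tilt.py
```

```text
[ 0.4585 -0.2594  0.0883] [(90, 72), (92, 73), (94, 73), (96, 73), (98, 72), (100, 74), (102, 74), (104, 73), (106, 73), (108, 73), (110, 73), (112, 74), (114, 73), (116, 72), (118, 73), (120, 74), (122, 73), (124, 73), (126, 74), (128, 73), (130, 72), (132, 73), (134, 74), (136, 73), (138, 74), (140, 73), (142, 71), (144, 155), (146, 106), (148, 65), (150, 162), (152, 214), (154, 218), (156, 213), (158, 207), (160, 205), (162, 205), (164, 205), (166, 204), (168, 210), (170, 68), (172, 49), (174, 51), (176, 50), (178, 50), (180, 51), (182, 50), (184, 50), (186, 52), (188, 51), (190, 52), (192, 50), (194, 51), (196, 52), (198, 51), (200, 52), (202, 51), (204, 52), (206, 51), (208, 52), (210, 51), (212, 50), (214, 50), (216, 52), (218, 51), (220, 51), (222, 51), (224, 51), (226, 51), (228, 52), (230, 52), (232, 52), (234, 52)]
-5 junction 189.2 topf 173.6 mid 171.6 w [ 0.45  -0.261  0.007]
0 junction 180.6 topf 164.9 mid 161.7 w [ 0.459 -0.259  0.006]
5 junction 172.1 topf 156.3 mid 151.9 w [ 0.467 -0.258  0.007]
10 junction 163.8 topf 147.9 mid 142.1 w [ 0.476 -0.257  0.008]
15 junction 155.6 topf 139.7 mid 132.5 w [ 0.484 -0.255  0.01 ]
20 junction 147.6 topf 131.7 mid 123.0 w [ 0.493 -0.254  0.012]
25 junction 139.8 topf 124.0 mid 113.6 w [ 0.501 -0.253  0.016]
30 junction 132.3 topf 116.5 mid 104.5 w [ 0.508 -0.252  0.02 ]
```

Request:
move_arm(moves=[[[0.3,0,0.05],0],[[0.6,0,0.12],0],[[0.9,0,0.2],0],[[1.0,0,0.3],0],[[1.0,0,0.35],0]])

```text
t: 23.68
ee_pos: [0.4688, -0.2582, 0.0858]
tcp_rot: [3.141, -0.003, 0.152]
wrist_force: [1.7, 1.5, 5.8]
finger_gap: 0.0278
finger_force: 4.0
```

```bash
python3 tilt.py
```

```text
[ 0.4688 -0.2582  0.0858] [(90, 73), (92, 72), (94, 72), (96, 71), (98, 72), (100, 72), (102, 73), (104, 72), (106, 72), (108, 72), (110, 73), (112, 71), (114, 73), (116, 72), (118, 73), (120, 72), (122, 73), (124, 73), (126, 73), (128, 72), (130, 71), (132, 73), (134, 73), (136, 73), (138, 73), (140, 73), (142, 72), (144, 73), (146, 72), (148, 73), (150, 72), (152, 73), (154, 73), (156, 70), (158, 138), (160, 64), (162, 140), (164, 201), (166, 216), (168, 211), (170, 211), (172, 210), (174, 211), (176, 211), (178, 212), (180, 189), (182, 49), (184, 47), (186, 47), (188, 48), (190, 49), (192, 49), (194, 49), (196, 48), (198, 50), (200, 48), (202, 49), (204, 49), (206, 48), (208, 49), (210, 49), (212, 48), (214, 49), (216, 50), (218, 49), (220, 49), (222, 49), (224, 49), (226, 50), (228, 48), (230, 50), (232, 49), (234, 50)]
-5 junction 189.2 topf 173.6 mid 171.6 w [ 0.46  -0.26   0.004]
0 junction 180.6 topf 164.9 mid 161.7 w [ 0.469 -0.258  0.004]
5 junction 172.1 topf 156.3 mid 151.9 w [ 0.478 -0.257  0.004]
10 junction 163.8 topf 147.9 mid 142.1 w [ 0.486 -0.256  0.005]
15 junction 155.6 topf 139.7 mid 132.5 w [ 0.495 -0.254  0.007]
20 junction 147.6 topf 131.7 mid 123.0 w [ 0.503 -0.253  0.01 ]
25 junction 139.8 topf 124.0 mid 113.6 w [ 0.511 -0.252  0.013]
30 junction 132.3 topf 116.5 mid 104.5 w [ 0.519 -0.251  0.017]
```

Request:
move_arm(moves=[[[0,0,0],0],[[0,0,0],0],[[0,0,0],0],[[0,0,0],0],[[0,0,0],0]], fingers=8)

```text
t: 24.15
ee_pos: [0.4665, -0.2586, 0.0848]
tcp_rot: [-3.142, 0.0, 0.151]
wrist_force: [0.4, 0.1, 1.0]
finger_gap: 0.0592
finger_force: 0.0
```

Request:
move_arm(moves=[[[0,0,0],0],[[0,0,0],0],[[0,0,0],0],[[0,0,0],0],[[0,0,-1],0]])

```text
t: 24.57
ee_pos: [0.4656, -0.2578, 0.0938]
tcp_rot: [-3.14, 0.003, 0.151]
wrist_force: [-0.2, -0.3, 0.3]
finger_gap: 0.0799
finger_force: 0.0
```

Request:
move_arm(moves=[[[0,0,-3],0],[[0,0,-6],0],[[0,0,-10],0],[[0,0,-14],0],[[0,0,-18],0]])

```text
t: 24.98
ee_pos: [0.4664, -0.2581, 0.2777]
tcp_rot: [3.141, -0.0, 0.151]
wrist_force: [1.8, -0.4, 0.2]
finger_gap: 0.0802
finger_force: 0.0
```

Request:
move_arm(moves=[[[-2,0,-3],0],[[-4,0,-3],0],[[-4,0,-3],0],[[-4,0,-3],0],[[-4,0,-3],0]])

```text
t: 25.4
ee_pos: [0.4275, -0.264, 0.3049]
tcp_rot: [-3.141, 0.0, 0.152]
wrist_force: [-0.3, 0.5, 0.1]
finger_gap: 0.0801
finger_force: 0.0
```

```bash
python3 look.py w10 scanner; python3 - <<'E'
from hyp import *
c=cam("wrist",np.load("pics/w10.npy"))
for z in (.02,.032,.085,.139): print(z,proj(c,[.469,-.258,z]).round(0))
for n in ("side","top"):
    cv2.imwrite(f"pics/{n}_e.png",ctrl.get_image(n)[:,:,::-1]); print(n,[np.round(d["position"]).tolist() for d in ctrl.find_in("scanner",n)],[np.round(d["position"]).tolist() for d in ctrl.find_in("jaw_handle",n)],[[np.round(d["position"]).tolist() for d in ctrl.find_in(q,n)] for q in ("mallet","gouge","wax_tin")],proj(cam(n),[.469,-.258,.06]).round(0))
h=cv2.cvtColor(cv2.imread("pics/w10.png"),cv2.COLOR_BGR2HSV)
m=((h[...,1]<50)&(h[...,2]>95)).astype(np.uint8); n,l,st,ce=cv2.connectedComponentsWithStats(m)
for i in range(1,n):
    if 150<st[i,4]<5000: print(st[i],ce[i].round(0))
ascii("pics/side_e.png",160,215,275,335)
E
```

```text
25.4 [ 0.4275 -0.264   0.3049] [-3.1412  0.      0.1516]
scanner [([77.0, 475.0], 0.84), ([192.0, 451.0], 0.83), ([128.0, 312.0], 0.7)]
0.02 [126. 314.]
0.032 [127. 314.]
0.085 [129. 314.]
0.139 [133. 314.]
side [[192.0, 304.0], [163.0, 320.0], [166.0, 286.0], [374.0, 264.0]] [[261.0, 270.0]] [[[328.0, 323.0], [262.0, 270.0]], [[373.0, 266.0]], [[192.0, 265.0]]] [191. 305.]
top [[198.0, 398.0], [168.0, 399.0]] [[173.0, 250.0]] [[[212.0, 223.0]], [[182.0, 207.0]], []] [188. 357.]
[ 334    0   61   32 1473] [362.  13.]
[633   0   7  67 400] [636.  35.]
[  0  29  28  32 527] [10. 47.]
[293 104  43  44 975] [314. 120.]
[305 119  19  26 492] [314. 131.]
[ 395  143   63   71 1619] [422. 172.]
[465 193  43  38 984] [486. 212.]
160 .......................................###########..........
161 .......................................###########..........
162 .......................................###########..........
163 .......................................###########..........
164 .......................................###########..........
165 .......................................##
[... 2504 characters left out ...]
.o############ooooooooooooooo######o..............
205 ...........############oooooooooooooooo##oo###..............
206 ...........####oooo####oooooooooooooooo#######..............
207 ...........o##ooooo####oooooooo###############..............
208 ..........oooooooo###########################o..............
209 ..........ooooooo###################ooooo#####..............
210 ..........ooooooo#################ooooooooo###..............
211 ..........ooooo############oooo#ooooooooooo##o..............
212 ..........oooo###ooooooooooooooooooooooooooooo..............
213 ............................................................
214 ............................................................
```

Upright, released, on the mat about 14 mm from its centre. The jaw is open and the bystanders haven't moved, so I'm handing in.

```bash
python3 -c "
from workcell import ctrl
print(ctrl.close_job())"
```

```text
the job is handed in; nothing more can be done
None
```

I handed the job in at about 25 s, but the hand-in call returned no verdict. By my measurements, the jaw is at its stop, the window was held about 50 mm from the label and about 5° off square for about 2 s, and the scanner stands upright and released about 14 mm from the mat's centre. The mallet and gouge look unmoved in both cameras, and the wax tin in the side view (the top view did not find it).

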